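# Find the socket that fits the unit's terminal nut

### The arm

A 6-joint arm with a two-finger parallel gripper is mounted at the origin on the work surface. World frame = base frame: x ahead of the robot, y to its left, z up, the work surface at z = 0. Lengths are in m, angles in rad, forces in N, time in s.
With the tool pointing down it reaches from about 0.325 to 0.925 m from the base axis. Payload 3.1 kg.
Tool frame: the origin (TCP) lies on the centre line of the jaws, within the pads' length; the fingertips stand arm.nose_length ahead of it and the grasp point (between the pads) lies 5 mm behind it (arm.nose_length is the distance from the TCP to the fingertips, in m); z points along the fingers, y is the line along which they close (so a half turn about z gives the same grasp; the last joint's range is limited). The gripper opens to 85 mm and grips with 20 to 120 N. Pads are 22 mm wide; open, the fingers measure 114 mm over their backs; the gripper's body (76 mm by 85 mm) begins 54 mm behind the grasp point. The pads swing forward as they close: fully open they stand 13 mm farther back than shut.
Start: joints at [1.215, 0.217, 1.613, -0, 1.311, -0.112], TCP at [0.151, 0.607, 0.245] pointing down, gripper open.
Joint ranges: [-2.75, 2.75], [-0.78, 2.1], [0.31, 2.55], [-1.13, 4.27], [0.13, 2.63], [-2.58, 2.58]. Speed limits (rad/s): [2.79, 2.79, 3.14, 3.14, 3.14, 3.14].

### API

Orientations are given as a unit quaternion [w, x, y, z].
In Python, from cell import arm gives the robot as it stands.
- The arm moves only by the tool send_rows, never from a script. Its argument "series" is a list of rows, each a list of 3 entries, a list of its own where there are three numbers: the shift along the world's x, y, z in mm, then the turn, a rotation vector about the world's x, y, z in rad, then the closure, from 0 (fully open) to 1 (shut). A call has 1 to 5 rows; each row is the pose to reach, as a shift and turn from the pose commanded when the call began; what a row does not reach only later rows make up. A row lasts 1/8 s, in which the tool goes at most 62.5 mm and 10.7 degrees, less where a joint would pass 70% of its speed; a pose out of reach is approached as far as the arm can. A call with a gripper value outside its range is refused whole. The fingers move at their own pace and stop on an object; "newtons" is the grip in N (left out, the last holds). Time passes only in rows, so rows that repeat a pose let the fingers close. It gives the time, the measured TCP pose, the force, the opening and the grip force at its end, in the units of the state.
- arm.observe(): the state, without advancing time (a new reading comes with each control period).
- arm.read_camera(name): name is "scene" or "top" or "wrist"; returns a dict with "frame" (420x560x3 uint8, red, green, blue), "fx", "fy", "cx", "cy" (pixels), "D" ([k1, k2, p1, p2, k3] as OpenCV has them; the pictures are not rectified), "world_from_camera" (4x4, takes a point from camera to world coordinates); the wrist camera has in their place "tool_from_camera" (4x4, takes a point from camera to tool coordinates, whose origin is the TCP and whose axes are the flange's). Camera axes: x right, y down, z forward; pixel columns grow to the right and rows downward; lengths in m; the calibration is good to about 2 mm. A picture is of the moment at which its call begins: read the wrist's pose just before it. There is no depth.
- arm.sign_off(): hands the job in; it is judged then, once.
The state is a dict: "time": time; "qpos": joint angles; "joint_velocities": joint speeds; "tau": joint torques, N m; "position": TCP position; "ee_rot": TCP orientation; "ft_force": force on the tool from outside, world axes, zero at the start; "torque": the same for the moment, N m; "grip_width": opening from 0.0 (shut) to 1.0 (fully open); "grip_force": force on a finger pad.
Only numpy, scipy, OpenCV 4.12 (cv2) and the standard library are available. Lean on these libraries where they do the work, as an engineer would, in place of code of your own. Each camera call takes 0.05 s, during which the arm holds its last target. There are 200 camera calls.

### The job

Pull the top drawer of the bench cabinet out to its stop and leave it open, then try its sockets on the terminal nut of the power unit in the work place (the clamped one at the front end of the lane, nearest the robot) until you have the one that fits: only that one goes all the way down over the nut to the washer. Do not force them, put back in the drawer any that do not fit, and leave everything else on the bench where it is. Finish while still gripping the fitting socket, upright and fully home on the nut, ready for the ratchet: do not let go.

Things in the scene. Friction and masses are not known exactly. Their poses are not given: they have to be found in the camera images.
- cabinet: low grey steel bench cabinet, fixed, 250 deep (x) x 240 wide (y) x 132 mm high, with two white-fronted drawers; origin on the bench under the middle of its front; x points into the cabinet, z up. Only the top drawer is used
- drawer (a joint): sliding of the top drawer out of the cabinet, along the cabinet's -x (towards the robot): 0 shut, 0.17 m at its stop. Slides at about 2 N, stays where it is left, no latch
- drawer_handle (a point): middle of the top drawer's handle, a level steel bar 11 mm thick and 110 mm long along y, its centre line 40 mm off the drawer front, 112 mm above the bench and 20 mm below the cabinet top. Axes as the cabinet's; moves with the drawer
- drawer_tray (a point): foot of the middle post of the black tray in the top drawer, 71.5 mm above the bench; axes as the cabinet's; moves with the drawer. Posts 9 mm thick, 8 mm high at y = -66, 0, +66 mm; the sockets' undersides are at its height. Drawer inside: 65 mm to the front (-x; 55 mm above the tray), 156 mm to the back, 109 mm to each side (46 mm high). A 14 mm thick extension bar lies 80 mm behind the posts
- socket_13: plain steel socket for a 13 mm nut: round, 19.4 mm diameter, 50 mm tall, about 75 g, mouth down on one of the drawer's three posts (any order). Origin: centre of the mouth (underside), z up. Hexagon bore 14.4 mm across flats, 16 mm deep; flats face along its +-x axis and every 60 degrees; the square mark on top has its sides along x and y. In the drawer its x axis is within 6 degrees of the drawer's
- socket_16: plain steel socket for a 16 mm nut: round, 24.2 mm diameter, 50 mm tall, about 105 g, mouth down on one of the drawer's three posts (any order). Origin: centre of the mouth (underside), z up. Hexagon bore 17.4 mm across flats, 16 mm deep; flats face along its +-x axis and every 60 degrees; the square mark on top has its sides along x and y. In the drawer its x axis is within 6 degrees of the drawer's
- socket_19: plain steel socket for a 19 mm nut: round, 29 mm diameter, 50 mm tall, about 140 g, mouth down on one of the drawer's three posts (any order). Origin: centre of the mouth (underside), z up. Hexagon bore 20.4 mm across flats, 16 mm deep; flats face along its +-x axis and every 60 degrees; the square mark on top has its sides along x and y. In the drawer its x axis is within 6 degrees of the drawer's
- work_place (a point): centre of the top of the washer under the nut of the unit in the work place (the front place of the aluminium lane, nearest the robot, between two side clamps with red handles), 66.5 mm above the bench, z up: a fully seated socket's underside is here. Two waiting units stand 92 and 184 mm along its +x
- lane: aluminium queue lane for three units, fixed, 100 mm wide, 296 mm long along its x; origin on the bench under work_place. The shroud round each nut is 39 mm across and ends 6 mm above the washer; its round opening is 22, 26.8 or 31.6 mm wide, for the socket of that nut alone: a larger socket stands on the shroud's rim, a smaller one on the nut. Nothing else on a unit stands higher than the rim
- unit_a: power unit a: black-covered block on a finned heat sink, 84 x 76 x 50 mm, fixed, in one of the lane's three places; origin at the centre of its underside, x along the lane. In the middle of its top a steel nut sits on a copper washer in a round black shroud. The nut is 13, 16 or 19 mm across flats (7, 8.5 or 10.5 mm high; the stud ends 3 mm higher), one size on each unit, unmarked
- nut_a (a joint): angle of the nut of unit a, counter-clockwise from above: at 0 two flats face along the unit's +-x axis, the others every 60 degrees. The nut is snug: it turns with a fitting socket at about 0.3 N m, else stays
- unit_b: power unit b: black-covered block on a finned heat sink, 84 x 76 x 50 mm, fixed, in one of the lane's three places; origin at the centre of its underside, x along the lane. In the middle of its top a steel nut sits on a copper washer in a round black shroud. The nut is 13, 16 or 19 mm across flats (7, 8.5 or 10.5 mm high; the stud ends 3 mm higher), one size on each unit, unmarked
- nut_b (a joint): angle of the nut of unit b, counter-clockwise from above: at 0 two flats face along the unit's +-x axis, the others every 60 degrees. The nut is snug: it turns with a fitting socket at about 0.3 N m, else stays
- unit_c: power unit c: black-covered block on a finned heat sink, 84 x 76 x 50 mm, fixed, in one of the lane's three places; origin at the centre of its underside, x along the lane. In the middle of its top a steel nut sits on a copper washer in a round black shroud. The nut is 13, 16 or 19 mm across flats (7, 8.5 or 10.5 mm high; the stud ends 3 mm higher), one size on each unit, unmarked
- nut_c (a joint): angle of the nut of unit c, counter-clockwise from above: at 0 two flats face along the unit's +-x axis, the others every 60 degrees. The nut is snug: it turns with a fitting socket at about 0.3 N m, else stays
- screwdriver: bystander, leave alone: orange and black electric screwdriver lying on the bench, right
- tape: bystander, leave alone: roll of pale tape, 90 mm across, 19 mm high, lying between lane and cabinet close to the robot
- screw_bin: bystander, leave alone: red bin of brass screws, 130 x 100 x 55 mm, right of the lane
- multimeter: bystander, leave alone: yellow and black meter, 150 x 74 x 36 mm, lying right of the lane's far end
- ratchet: bystander, leave alone: ratchet handle with black grip, 190 mm long, lying at the left
- flux_bottle: bystander, leave alone: white bottle, 44 mm across, 110 mm high, left of the cabinet
- cutters: bystander, leave alone: black side cutters, 140 mm long, lying near the robot, right

How it is judged:
By the outcome, as a careful person would: the job done as asked, in the order asked, and still so for the second after the job is handed in, while the arm keeps its last pose, push and grip.
It also fails if it takes over 67 s, if anything falls off the work surface, if the arm or the gripper's body presses on something with over 40 N, if the wrist force passes 120 N, or if a joint passes its speed limit or range.

## Working session

There is one attempt and no reset: what is moved stays moved. The work goes in short steps, Python scripts to look and compute and a tool call to move; the robot and the scene stay as the last step left them, time stands still between calls to the robot, and variables do not carry over. Pictures are saved under pics/ and viewed, at most 10 in all, crops included, and the job is handed in when it is done.

Besides the shell and the picture viewer there is one more tool, called after "Call:" as name(argument=value, ...), one argument or row to a line, values as JSON. send_rows: Moves the arm, as the interface text tells. Its arguments: {"type":"object","properties":{"series":{"type":"array","items":{"type":"array"}},"newtons":{"type":"number"}},"required":["series"]}

```bash
mkdir -p pics; ls; cat > h.py <<'E'
import numpy as np, cv2
from cell import arm
def cam(n):
    s=arm.observe(); c=arm.read_camera(n)
    K=np.array([[c['fx'],0,c['cx']],[0,c['fy'],c['cy']],[0,0,1.]]);D=np.array(c['D'],float)
    if 'world_from_camera' in c: T=np.array(c['world_from_camera'])
    else:
        w,x,y,z=s['ee_rot']
        from scipy.spatial.transform import Rotation as R
        M=np.eye(4);M[:3,:3]=R.from_quat([x,y,z,w]).as_matrix();M[:3,3]=s['position'];T=M@np.array(c['tool_from_camera'])
    return c['frame'],K,D,T
def ray(px,K,D,T,z):
    p=cv2.undistortPoints(np.array(px,float).reshape(-1,1,2),K,D).reshape(-1,2)
    d=np.c_[p,np.ones(len(p))]@T[:3,:3].T;o=T[:3,3]
    return o+d*((z-o[2])/d[:,2])[:,None]
def proj(P,K,D,T):
    Ti=np.linalg.inv(T);r=cv2.Rodrigues(Ti[:3,:3])[0]
    return cv2.projectPoints(np.array(P,float).reshape(-1,1,3),r,Ti[:3,3],K,D)[0].reshape(-1,2)
def save(f,n): cv2.imwrite('pics/'+n+'.png',f[:,:,::-1])
E
python3 - <<'E'
from h import *
print(arm.observe(), arm.nose_length)
ims=[]
for n in('scene','top'):
    f,K,D,T=cam(n);save(f,n);print(n,T.round(3).tolist(),K[0,0],D)
    np.savez(n,f=f,K=K,D=D,T=T)
E
```

```text
pics
{'time': 0.0, 'qpos': array([ 1.21478483e+00,  2.17800939e-01,  1.61495747e+00, -2.41540634e-06,
        1.31129239e+00, -1.12131334e-01]), 'joint_velocities': array([ 0.00178952,  0.00092364,  0.0012477 ,  0.00069737, -0.00087748,
        0.00145041]), 'tau': array([-1.07415355e-03, -3.96842480e+01, -3.03854334e+01, -2.75374387e-04,
        9.64627834e-03, -8.42054959e-06]), 'position': array([0.15057733, 0.60577107, 0.24392703]), 'ee_rot': array([-2.83935925e-04,  1.21637710e-01,  9.92573804e-01, -1.19582705e-03]), 'ft_force': array([-0.25470539, -0.87585163, -0.13199285]), 'torque': array([-0.01857835, -0.02628435,  0.00645746]), 'grip_force': 0.0, 'grip_width': 1.0010425776502796} 0.014
scene [[-0.82, 0.434, -0.372, 1.006], [0.572, 0.629, -0.527, 0.661], [0.005, -0.645, -0.764, 1.056], [0.0, 0.0, 0.0, 1.0]] 402.929375291953 [-0.09540465  0.          0.          0.          0.        ]
top [[0.002, -0.992, 0.123, 0.407], [-1.0, -0.002, -0.003, -0.012], [0.003, -0.123, -0.992, 1.203], [0.0, 0.0, 0.0, 1.0]] 413.232066433203 [-0.05749594  0.          0.          0.          0.        ]
```

View pics/top.png

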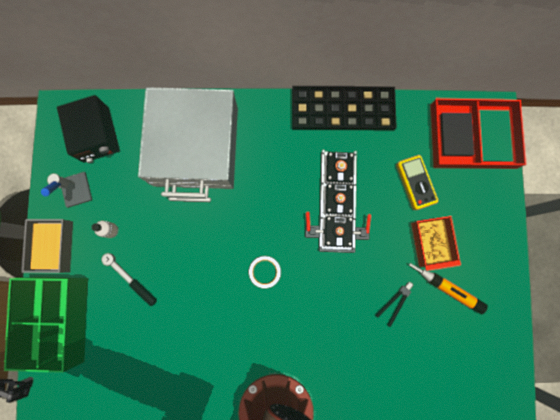

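View pics/scene.png

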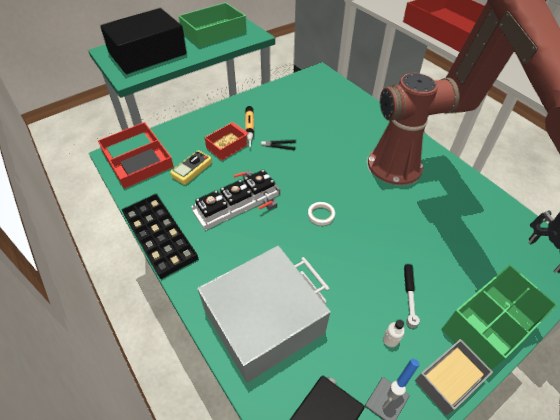

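The top view shows the cabinet top at about (145–235, 88–185) with its handles at (187, 190–198). The lane's work place nut is at (340, 231) with red clamp handles beside it, and the tape is at (265, 272). The scene view shows the same layout, with the cabinet at (265, 310).

```bash
python3 - <<'E'
from h import *
a=np.load('top.npz');f,K,D,T=[a[k] for k in('f','K','D','T')]
A=cv2.resize(f[80:210,125:250],None,fx=3.2,fy=3.2,interpolation=cv2.INTER_CUBIC);B=cv2.resize(f[140:270,295:420],None,fx=3.2,fy=3.2,interpolation=cv2.INTER_CUBIC)
save(np.hstack([A,B]),'crop1')
# cabinet top
hsv=cv2.cvtColor(f,cv2.COLOR_RGB2HSV)
def rect(px,z):
    w=ray(px,K,D,T,z)[:,:2].astype(np.float32); r=cv2.minAreaRect(w*1000);return r,w
m=((hsv[:,:,1]<40)&(hsv[:,:,2]>100)).astype(np.uint8);m[:82]=0;m[:, :130]=0;m[:,245:]=0;m[215:]=0
m=cv2.morphologyEx(m,cv2.MORPH_OPEN,np.ones((9,9)))
c=max(cv2.findContours(m,0,1)[0],key=cv2.contourArea);r,w=rect(c,.132);print('cab',r,cv2.boxPoints(r))
# lane
g=((hsv[:,:,0]>60)&(hsv[:,:,0]<95)&(hsv[:,:,1]>120));
m=(~g).astype(np.uint8);m[:140]=0;m[260:]=0;m[:,:300]=0;m[:,380:]=0
m=cv2.morphologyEx(m,cv2.MORPH_OPEN,np.ones((7,7)))
c=max(cv2.findContours(m,0,1)[0],key=cv2.contourArea);r,w=rect(c,.02);print('lane',r)
for s in((340,231),(340,198),(341,166)): print(ray(s,K,D,T,.0725))
# red handles
m=((hsv[:,:,0]<8)|(hsv[:,:,0]>172))&(hsv[:,:,1]>150);m[:200]=0;m[245:]=0;m[:,:300]=0;m[:,380:]=0
n,l,st,ce=cv2.connectedComponentsWithStats(m.astype(np.uint8));print(st,ce)
E
```

```text
cab ((756.4318237304688, 241.86822509765625), (241.36741638183594, 283.284912109375), 88.0669937133789) [[610.7992   126.030914]
 [893.92285  116.475464]
 [902.06445  357.70554 ]
 [618.9408   367.261   ]]
lane ((593.1943359375, -175.66270446777344), (184.6594696044922, 293.82916259765625), 89.7176513671875)
[[ 0.50205921 -0.17596844  0.0725    ]]
[[ 0.59384725 -0.17740351  0.0725    ]]
[[ 0.68472536 -0.18175077  0.0725    ]]
[[     0      0    560    420 235084]
 [   306    212      4     19     63]
 [   366    215      5     18     53]] [[279.47255024 209.4938405 ]
 [307.57142857 221.12698413]
 [367.88679245 223.        ]]
```

View pics/crop1.png

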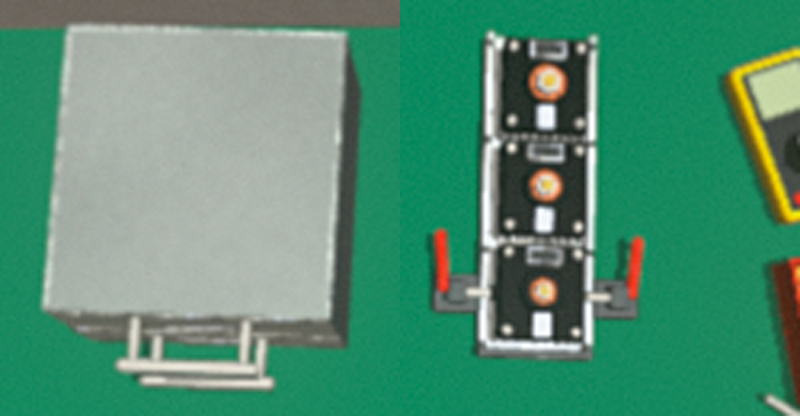

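The left half of the crop shows the cabinet's front top edge running from (43, 308) to (333, 318). The upper drawer's handle bar runs from (120, 365) to (265, 371). The right half shows the three nuts at (543, 291), (545, 185) and (547, 81), and the front one has the smallest opening.

```bash
python3 - <<'E'
from h import *
a=np.load('top.npz');f,K,D,T=[a[k] for k in('f','K','D','T')]
L=lambda x,y:(x/3.2+125-.3,y/3.2+80-.3)
w=ray([L(43,308),L(333,318),L(346,33),L(67,25)],K,D,T,.132);print(w.round(4))
e=w[1]-w[0];print('front mid',(w[0]+w[1])/2,'len',np.hypot(*e[:2]),'yaw',np.arctan2(e[0],-e[1]))
h=ray([L(118,365.5),L(267,371)],K,D,T,.112);e=h[1]-h[0];print('handle',h.mean(0),np.hypot(*e[:2]),np.arctan2(e[0],-e[1]))
R=lambda x,y:((x-400)/3.2+295-.3,y/3.2+140-.3)
n=ray([R(543,291),R(545,185),R(547,81)],K,D,T,.072);print(n,np.arctan2(n[2,1]-n[0,1],n[2,0]-n[0,0]))
for d in('L',):
    e=w[0]-w[3];print('side yaw',np.arctan2(-e[1],-e[0]));e=w[1]-w[2];print(np.arctan2(-e[1],-e[0]))
E
```

```text
[[0.6424 0.3662 0.132 ]
 [0.634  0.1244 0.132 ]
 [0.8819 0.1183 0.132 ]
 [0.8904 0.3585 0.132 ]]
front mid [0.63821118 0.24530739 0.132     ] len 0.24196892227606492 yaw -0.03500505757750176
handle [0.59523826 0.24432917 0.112     ] 0.12583905485453478 -0.03617778462946884
[[ 0.50309786 -0.17436816  0.072     ]
 [ 0.5953004  -0.17753378  0.072     ]
 [ 0.68768071 -0.18085676  0.072     ]] -0.03513832419836392
side yaw -0.03126261341838968
-0.02447649350272431
```

Call:
send_rows(
  series=[
    [[45,-36,10],[0,0,-0.14],0],
    [[90,-72,20],[0,0,-0.28],0.2],
    [[135,-108,30],[0,0,-0.42],0.4],
    [[180,-145,30],[0,0,-0.56],0.6],
    [[225,-181,30],[0,0,-0.7],0.6],
  ],
  newtons=30,
)

```text
time: 0.72
position: [0.3769, 0.4241, 0.2751]
ee_rot: [-0.0, 0.457, 0.89, -0.0]
ft_force: [0.0, -0.1, 0.1]
grip_width: 0.4
grip_force: 0.0
```

Call:
send_rows(
  series=[
    [[45,-36,0],[0,0,-0.14],0.6],
    [[90,-72,0],[0,0,-0.28],0.6],
    [[135,-108,0],[0,0,-0.42],0.6],
    [[180,-145,0],[0,0,-0.56],0.6],
    [[220,-181,0],[0,0,-0.661],0.6],
  ],
)

```text
time: 1.35
position: [0.597, 0.2429, 0.2746]
ee_rot: [-0.0, 0.72, 0.694, -0.0]
ft_force: [-0.6, 0.8, -0.2]
grip_width: 0.4
grip_force: 0.0
```

```bash
python3 - <<'E'
from h import *
f,K,D,T=cam('wrist');save(f,'w1');np.savez('w1',f=f,K=K,D=D,T=T);s=arm.observe()
print(s['position'],s['ee_rot'],s['grip_width'],s['time']);print(T.round(3))
print(proj([[.595,.244,.112]],K,D,T))
E
```

```text
[0.60173507 0.23750206 0.27440836] [ 3.19548520e-03  7.22728244e-01  6.91124883e-01 -2.63742432e-04] 0.3986026100500024 1.4
[[ 0.999 -0.037 -0.013  0.6  ]
 [-0.039 -0.95  -0.31   0.322]
 [-0.001  0.311 -0.951  0.402]
 [ 0.     0.     0.     1.   ]]
[[274.29622374 195.85242471]]
```

View pics/w1.png

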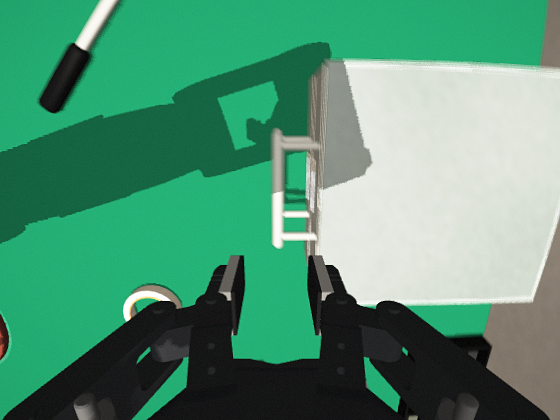

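The handle bar is at columns 273–284, rows 128–248, centred near (279, 188), 3–6 mm from where I predicted it. I'll descend over it.

Call:
send_rows(
  series=[
    [[2,3,-40],[0,0,0],0.7],
    [[2,3,-90],[0,0,0],0.7],
    [[2,3,-130],[0,0,0],0.7],
    [[2,3,-150],[0,0,0],0.7],
    [[2,3,-167],[0,0,0],0.7],
  ],
)

```text
time: 2.02
position: [0.5979, 0.2477, 0.1077]
ee_rot: [0.0, 0.719, 0.695, 0.0]
ft_force: [-0.0, 0.9, 0.6]
grip_width: 0.301
grip_force: 0.0
```

Call:
send_rows(
  series=[
    [[0,0,0],[0,0,0],0.9],
    [[0,0,0],[0,0,0],1],
    [[0,0,0],[0,0,0],1],
    [[0,0,0],[0,0,0],1],
  ],
  newtons=30,
)

```text
time: 2.52
position: [0.5967, 0.2474, 0.1073]
ee_rot: [-0.001, 0.719, 0.695, -0.001]
ft_force: [-2.2, 0.6, -10.7]
grip_width: 0.109
grip_force: 29.1
```

Call:
send_rows(
  series=[
    [[-15,0.5,0],[0,0,0],1],
    [[-40,1.3,0],[0,0,0],1],
    [[-70,2.3,0],[0,0,0],1],
    [[-100,3.3,0],[0,0,0],1],
    [[-125,4.2,0],[0,0,0],1],
  ],
)

```text
time: 3.15
position: [0.471, 0.2515, 0.1073]
ee_rot: [-0.0, 0.719, 0.695, -0.0]
ft_force: [3.5, 1.9, -16.9]
grip_width: 0.112
grip_force: 30.1
```

Call:
send_rows(
  series=[
    [[-20,0.7,0],[0,0,0],1],
    [[-35,1.2,0],[0,0,0],1],
    [[-42,1.4,0],[0,0,0],1],
    [[-46,1.5,0],[0,0,0],1],
    [[-46,1.5,0],[0,0,0],1],
  ],
)

```text
time: 3.78
position: [0.4268, 0.253, 0.1073]
ee_rot: [0.0, 0.719, 0.695, -0.0]
ft_force: [3.5, 2.3, -24.2]
grip_width: 0.114
grip_force: 29.5
```

Call:
send_rows(
  series=[
    [[-1.5,0,-0.5],[0,0,0],1],
    [[-3,0.1,-1],[0,0,0],1],
    [[-3,0.1,-1],[0,0,0],1],
  ],
)

```text
time: 4.15
position: [0.4268, 0.253, 0.1074]
ee_rot: [0.002, 0.719, 0.695, 0.002]
ft_force: [9.2, 1.1, -25.4]
grip_width: 0.112
grip_force: 29.4
```

Call:
send_rows(
  series=[
    [[2,0,0.5],[0,0,0],0.6],
    [[2,0,0.5],[0,0,0],0.6],
    [[2,0,40],[0,0,0],0.6],
    [[10,0,100],[0,0,0],0.6],
    [[50,-2,150],[0,0,0],0.5],
  ],
)

```text
time: 4.78
position: [0.4734, 0.2523, 0.2614]
ee_rot: [0.001, 0.718, 0.696, 0.002]
ft_force: [0.4, -0.3, -0.3]
grip_width: 0.501
grip_force: 0.0
```

Call:
send_rows(
  series=[
    [[50,-2,20],[0,0,0],0.5],
    [[65,-4,20],[0,0,0],0.5],
    [[65,-4,20],[0,0,0],0.5],
    [[65,-4,20],[0,0,0],0.5],
  ],
)

```text
time: 5.28
position: [0.5362, 0.2473, 0.275]
ee_rot: [-0.001, 0.719, 0.695, -0.001]
ft_force: [-0.0, 0.1, 0.8]
grip_width: 0.499
grip_force: 0.0
```

```bash
python3 - <<'E'
from h import *
f,K,D,T=cam('wrist');save(f,'w2');np.savez('w2',f=f,K=K,D=D,T=T);s=arm.observe()
print(s['position'],s['ee_rot'],s['time'])
t,K,D,T=cam('top');np.savez('top2',f=t,K=K,D=D,T=T)
E
```

```text
[0.53600306 0.24741696 0.27486682] [-0.00080894  0.71878627  0.69522934 -0.00134214] 5.325
```

View pics/w2.png

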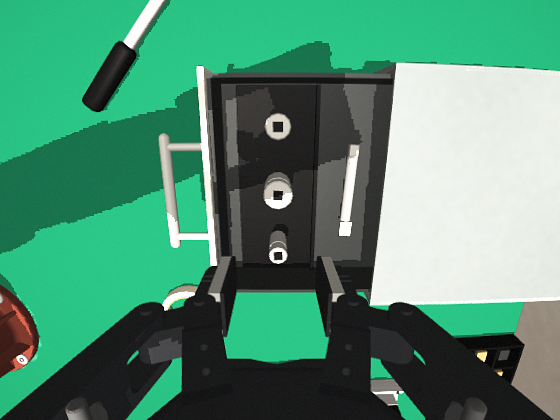

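The drawer is fully open. The socket tops are at (277, 126) for the medium one, (277, 194) for the largest and (278, 255) for the smallest, and the extension bar is at (350, 190). Next I'll look at the nut.

Call:
send_rows(
  series=[
    [[-5,-50,0],[0,0,0],0.5],
    [[-10,-112,0],[0,0,0],0.5],
    [[-15,-174,0],[0,0,0],0.5],
    [[-20,-236,0],[0,0,0],0.5],
    [[-25,-298,-10],[0,0,0],0.5],
  ],
)

```text
time: 6.0
position: [0.5122, -0.0514, 0.2667]
ee_rot: [0.001, 0.719, 0.695, 0.001]
ft_force: [1.7, -0.3, -0.6]
grip_width: 0.499
grip_force: 0.0
```

Call:
send_rows(
  series=[
    [[-4,-60,-10],[0,0,0],0.5],
    [[-8,-100,-20],[0,0,0],0.5],
    [[-8,-110,-20],[0,0,0],0.5],
    [[-8,-110,-20],[0,0,0],0.5],
    [[-8,-110,-20],[0,0,0],0.5],
  ],
)

```text
time: 6.62
position: [0.5052, -0.1587, 0.2465]
ee_rot: [0.0, 0.718, 0.696, 0.0]
ft_force: [0.3, 0.2, 0.8]
grip_width: 0.497
grip_force: 0.0
```

```bash
python3 - <<'E'
from h import *
f,K,D,T=cam('wrist');np.savez('w3',f=f,K=K,D=D,T=T);s=arm.observe()
print(s['position'],s['ee_rot'],s['time'])
c=proj([[.503,-.174,.072]],K,D,T)[0];print(c)
x,y=int(c[0]),int(c[1])
A=cv2.resize(f[y-40:y+40,x-40:x+40],(480,480),interpolation=cv2.INTER_CUBIC)
a=np.load('w2.npz');g=a['f']
B=cv2.resize(g[105:275,250:305],None,fx=2.82,fy=2.82,interpolation=cv2.INTER_CUBIC)[:480]
B=np.vstack([B,np.zeros((480-len(B),B.shape[1],3),np.uint8)])
save(np.hstack([A,B]),'w3c');print('A origin',x-40,y-40)
E
```

```text
[ 0.50526462 -0.1586422   0.24657094] [1.13445012e-04 7.18325718e-01 6.95706872e-01 3.13507933e-04] 6.675
[274.48714143 207.84333726]
A origin 234 167
```

View pics/w3c.png

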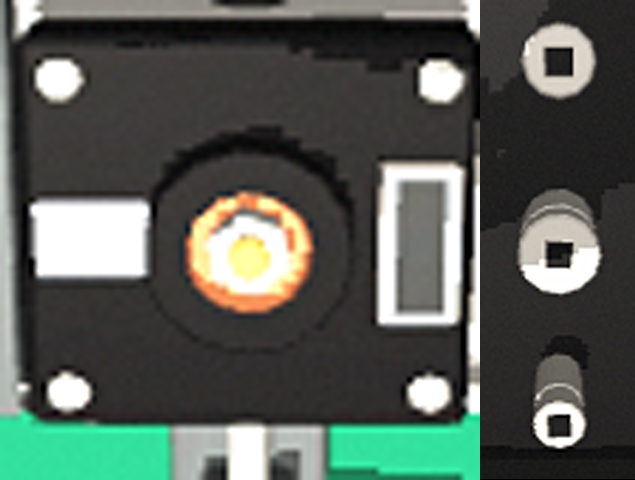

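The crop shows the front nut at about (248, 250), with its orange opening 125 px wide against a 202 px shroud. On the right are the medium, large and small socket tops. The size is still ambiguous, so I'll measure the openings on all three units.

```bash
python3 - <<'E'
from h import *
def an(f,K,D,T,name):
    hsv=cv2.cvtColor(f,cv2.COLOR_RGB2HSV)
    P=[[.503+.0922*i,-.174-.0033*i,.0705] for i in range(3)]
    for i,c in enumerate(proj(P,K,D,T)):
        x,y=c.round().astype(int)
        if not(15<x<545 and 15<y<405): continue
        r=22 if name=='w' else 9
        sub=f[y-r:y+r,x-r:x+r].max(2); S=hsv[y-r:y+r,x-r:x+r]
        m=((sub>90)).astype(np.uint8)
        n,l,st,ce=cv2.connectedComponentsWithStats(m)
        k=min(range(1,n),key=lambda k:np.hypot(*(ce[k]-r)))
        px=np.argwhere(l==k)[:,::-1]+[x-r,y-r]
        hull=cv2.convexHull(px.astype(np.float32).reshape(-1,1,2))
        w=ray(px,K,D,T,.0705);c0=w.mean(0)
        s=np.linalg.norm(ray([c],K,D,T,.0705)-ray([c+[1,0]],K,D,T,.0705))*1000
        s2=np.linalg.norm(ray([c],K,D,T,.0705)-ray([c+[0,1]],K,D,T,.0705))*1000
        print(name,i,'centre px',px.mean(0),c0.round(4),'eqdia mm',2*np.sqrt(len(px)*s*s2/np.pi),'ext',np.ptp(w,axis=0)*1000+s)
for n in('w3','top','top2'):
    a=np.load(n+'.npz');an(a['f'],a['K'],a['D'],a['T'],n[0])
E
```

```text
w 0 centre px [275.02639296 208.71847507] [ 0.5035 -0.1755  0.0705] eqdia mm 22.92538077106321 ext [22.8539315  22.71501056  1.07460504]
w 1 centre px [360.28813559 208.875     ] [ 0.5957 -0.1788  0.0705] eqdia mm 27.318262339664624 ext [28.47017918 27.39501525  1.09196276]
w 2 centre px [441.79528986 208.60326087] [ 0.6867 -0.1815  0.0705] eqdia mm 30.703150831570163 ext [30.50726434 32.31367938  1.14691506]
t 0 centre px [339.29850746 230.47761194] [ 0.5037 -0.1743  0.0705] eqdia mm 25.48469237660316 ext [27.60465382 24.96047211  2.75914795]
t 1 centre px [340.23595506 197.56179775] [ 0.5954 -0.1784  0.0705] eqdia mm 29.81511863893709 ext [28.15988683 30.7533731   2.78700691]
t 2 centre px [340.52713178 166.05426357] [ 0.6851 -0.1807  0.0705] eqdia mm 36.483773571056616 ext [40.26625373 34.00775045  2.81691878]
t 0 centre px [339.40540541 230.60810811] [ 0.5033 -0.1746  0.0705] eqdia mm 26.782915686590783 ext [27.60795924 27.67094057  2.75914795]
t 1 centre px [340.27173913 197.52173913] [ 0.5955 -0.1785  0.0705] eqdia mm 30.313455971212385 ext [28.16887099 30.80394473  2.78700691]
t 2 centre px [340.7005988  164.14371257] [ 0.6906 -0.1813  0.0705] eqdia mm 41.51099392767144 ext [51.89665109 37.2363994   2.81691878]
```

The openings measure about 23, 27 and 31 mm, so the front unit takes the 13 mm socket (the one at -y). I'll take a closer look for the nut's angle and exact centre.

Call:
send_rows(
  series=[
    [[-1,-15,-40],[0,0,0],0.5],
    [[-2,-31,-80],[0,0,0],0.5],
    [[-2,-31,-88],[0,0,0],0.5],
    [[-2,-31,-88],[0,0,0],0.5],
    [[-2,-31,-88],[0,0,0],0.5],
  ],
)

```text
time: 7.3
position: [0.5045, -0.191, 0.1603]
ee_rot: [0.002, 0.719, 0.695, 0.001]
ft_force: [-0.1, 0.5, -0.3]
grip_width: 0.497
grip_force: 0.0
```

```bash
python3 - <<'E'
from h import *
f,K,D,T=cam('wrist');np.savez('w4',f=f,K=K,D=D,T=T);s=arm.observe()
print(s['position'],s['ee_rot'],s['time'])
c=proj([[.5035,-.175,.0735]],K,D,T)[0];print(c)
x,y=c.astype(int);r=24
A=cv2.resize(f[y-r:y+r,x-r:x+r],(576,576),interpolation=cv2.INTER_CUBIC);save(A,'w4c');print(x-r,y-r)
E
```

```text
[ 0.5044236  -0.19113571  0.1603659 ] [1.78241454e-03 7.18698788e-01 6.95318942e-01 6.65825535e-04] 7.35
[273.90474315 202.67826743]
249 178
```

View pics/w4c.png

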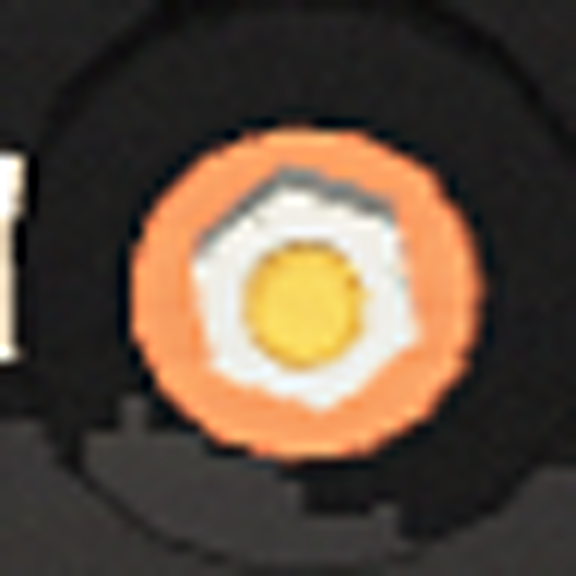

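The close-up shows the hexagon top with vertices at about (285, 188), (400, 215), (418, 335), (322, 408), (210, 365) and (195, 268). The stud is at (303, 303), and the opening spans columns 130–482 and rows 127–460.

```bash
python3 - <<'E'
from h import *
a=np.load('w4.npz');f,K,D,T=[a[k] for k in('f','K','D','T')]
q=lambda v:np.array(v,float)/12+[249-.46,178-.46]
w=ray(q([(285,188),(400,215),(418,335),(322,408),(210,365),(195,268)]),K,D,T,.0735)
c=w.mean(0);d=w-c;ang=np.degrees(np.arctan2(d[:,1],d[:,0]));print('nut',c,np.linalg.norm(d,axis=1)*1000)
print(ang, 'vertex ang mod60',np.degrees(np.angle(np.exp(1j*np.radians(ang)*6).mean()))/6)
print('stud',ray(q([(303,303)]),K,D,T,.0765))
o=ray(q([(130,292),(482,292),(306,127),(306,460)]),K,D,T,.0725);print('opening',o.mean(0),o)
# sockets
b=np.load('w2.npz');f,K,D,T=[b[k] for k in('f','K','D','T')]
print('rough tops',ray([(277,126),(277,194),(278,255)],K,D,T,.1215))
g=f.max(2)
for n,(x,y) in zip('16 19 13'.split(),[(277,126),(277,194),(278,255)]):
    r=10;sub=g[y-r:y+r,x-r:x+r]<60
    k,l,st,ce=cv2.connectedComponentsWithStats(sub.astype(np.uint8))
    j=min(range(1,k),key=lambda j:np.hypot(*(ce[j]-r)))
    px=np.argwhere(l==j)[:,::-1]+[x-r,y-r]
    ww=ray(px,K,D,T,.1215);rc=cv2.minAreaRect((ww[:,:2]*1000).astype(np.float32));print(n,px.mean(0),ww.mean(0),rc)
E
```

```text
nut [ 0.50354784 -0.17470017  0.0735    ] [7.18406951 7.98440597 7.55497992 7.42077217 7.49678139 7.15193753]
[  97.89095298   39.93247883  -21.30412426  -83.69018249 -145.34671892
  162.56988963] vertex ang mod60 -21.664454584726315
stud [[ 0.50345103 -0.17419841  0.0765    ]]
opening [ 0.50360819 -0.17479389  0.0725    ] [[ 0.49250511 -0.17426901  0.0725    ]
 [ 0.51472235 -0.17505539  0.0725    ]
 [ 0.50399837 -0.16397586  0.0725    ]
 [ 0.50320692 -0.1858753   0.0725    ]]
rough tops [[0.53888721 0.31697906 0.1215    ]
 [0.53670919 0.25253853 0.1215    ]
 [0.53553184 0.18635964 0.1215    ]]
16 [277.94505495 126.45054945] [0.53974042 0.31654176 0.1215    ] ((539.3469848632812, 316.5032958984375), (8.028943061828613, 8.267241477966309), 88.03952026367188)
19 [277.73684211 194.86842105] [0.53740145 0.25162706 0.1215    ] ((537.6471557617188, 251.4751434326172), (8.118724822998047, 7.858088493347168), 88.04076385498047)
13 [277.84482759 255.48275862] [0.53535029 0.18579491 0.1215    ] ((534.9966430664062, 185.77593994140625), (8.169322967529297, 7.3805646896362305), 88.07421875)
```

The front nut is confirmed as 13 mm (opening 22 mm, circumradius 7.5 mm), centred at (0.5035, -0.1747) with its flats at about 8° in world. Now to the 13 mm socket.

Call:
send_rows(
  series=[
    [[5,55,50],[0,0,0],0.5],
    [[10,115,50],[0,0,0],0.5],
    [[15,177,50],[0,0,0],0.5],
    [[20,239,50],[0,0,0],0.5],
    [[25,300,50],[0,0,0],0.5],
  ],
)

```text
time: 7.98
position: [0.5284, 0.1061, 0.2104]
ee_rot: [0.001, 0.719, 0.695, 0.002]
ft_force: [0.2, -0.2, -0.2]
grip_width: 0.5
grip_force: 0.0
```

Call:
send_rows(
  series=[
    [[6,50,0],[0,0,0],0.5],
    [[6,66,0],[0,0,0],0.5],
    [[6,66,0],[0,0,0],0.5],
    [[6,66,0],[0,0,0],0.5],
    [[6,66,0],[0,0,0],0.5],
  ],
)

```text
time: 8.6
position: [0.5336, 0.1683, 0.2082]
ee_rot: [0.0, 0.72, 0.694, -0.0]
ft_force: [0.3, -0.7, 0.7]
grip_width: 0.497
grip_force: 0.0
```

```bash
python3 - <<'E'
from h import *
f,K,D,T=cam('wrist');np.savez('w5',f=f,K=K,D=D,T=T);s=arm.observe()
print(s['position'],s['ee_rot'],s['time'])
c=proj([[.535,.186,.1215]],K,D,T)[0];print(c)
x,y=c.astype(int);r=24
A=cv2.resize(f[y-r:y+r,x-r:x+r],(576,576),interpolation=cv2.INTER_CUBIC);save(A,'w5c');print(x-r,y-r)
E
```

```text
[0.53358575 0.16834372 0.20816218] [ 4.96802189e-05  7.19764177e-01  6.94218631e-01 -1.43072919e-04] 8.65
[277.25574931 200.48502362]
253 176
```

View pics/w5c.png

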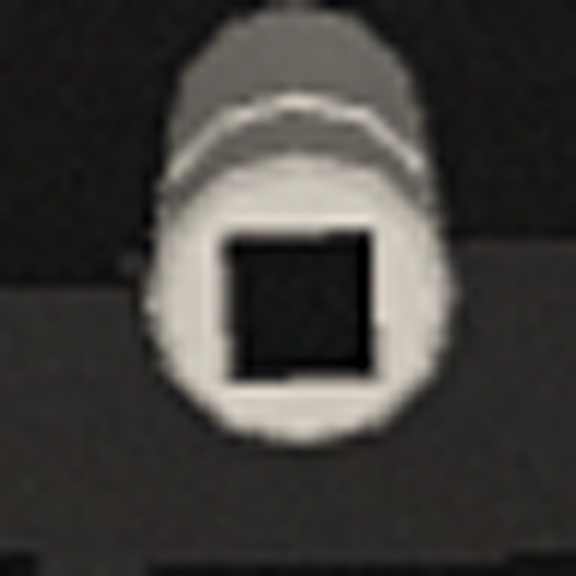

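The square mark's corners are at (227, 240), (372, 232), (375, 376) and (230, 382). The socket top spans columns 147–452.

```bash
python3 - <<'E'
from h import *
from scipy.spatial.transform import Rotation as R
a=np.load('w5.npz');f,K,D,T=[a[k] for k in('f','K','D','T')]
q=lambda v:np.array(v,float)/12+[253-.46,176-.46]
w=ray(q([(227,240),(372,232),(375,376),(230,382)]),K,D,T,.1215);print(w.mean(0))
for i in range(4):
    d=w[(i+1)%4]-w[i];print(np.hypot(*d[:2])*1000,np.degrees(np.arctan2(d[1],d[0])))
print(ray(q([(147,300),(452,300)]),K,D,T,.1215))
s=arm.observe();print(s['position'],s['time']);x=s['ee_rot'];m=R.from_quat([*x[1:],x[0]]).as_matrix();print(np.degrees(np.arctan2(m[1,1],m[0,1])))
E
```

```text
[0.53525598 0.18542762 0.1215    ]
9.062075754340498 1.1196794903234748
9.40707372587428 -90.5288513887101
9.17308054956286 -179.6661207218689
9.285187731996837 88.76942989951274
[[0.52561666 0.18630956 0.1215    ]
 [0.54474642 0.18559266 0.1215    ]]
[0.53358575 0.16834372 0.20816218] 8.65
-2.0700300785168437
```

Call:
send_rows(
  series=[
    [[1.6,17.2,-10],[0,0,0],0.5],
    [[1.6,17.2,-50],[0,0,0],0.5],
    [[1.6,17.2,-85],[0,0,0],0.55],
    [[1.6,17.2,-102],[0,0,0],0.55],
    [[1.6,17.2,-102],[0,0,0],0.55],
  ],
)

```text
time: 9.28
position: [0.5338, 0.187, 0.1044]
ee_rot: [-0.001, 0.719, 0.695, -0.002]
ft_force: [1.2, -0.1, 0.6]
grip_width: 0.45
grip_force: 0.0
```

Call:
send_rows(
  series=[
    [[0,0,0],[0,0,0],0.8],
    [[0,0,0],[0,0,0],1],
    [[0,0,0],[0,0,0],1],
    [[0,0,0],[0,0,0],1],
    [[0,0,0],[0,0,0],1],
  ],
  newtons=45,
)

```text
time: 9.9
position: [0.5364, 0.1872, 0.1078]
ee_rot: [0.001, 0.719, 0.695, 0.001]
ft_force: [0.0, -0.2, 6.2]
grip_width: 0.215
grip_force: 44.3
```

Call:
send_rows(
  series=[
    [[0,0,10],[0,0,0],1],
    [[0,0,40],[0,0,0],1],
    [[0,0,90],[0,0,0],1],
    [[-5,-45,105],[0,0,0.02],1],
    [[-10,-105,105],[0,0,0.04],1],
  ],
)

```text
time: 10.52
position: [0.5261, 0.0818, 0.2136]
ee_rot: [0.002, 0.704, 0.711, 0.002]
ft_force: [-0.1, -0.7, -0.8]
grip_width: 0.211
grip_force: 44.2
```

Call:
send_rows(
  series=[
    [[-5,-60,0],[0,0,0.02],1],
    [[-10,-120,0],[0,0,0.05],1],
    [[-15,-180,0],[0,0,0.08],1],
    [[-19,-230,0],[0,0,0.1],1],
    [[-22,-255,0],[0,0,0.107],1],
  ],
)

```text
time: 11.15
position: [0.502, -0.1755, 0.2109]
ee_rot: [-0.0, 0.667, 0.745, -0.0]
ft_force: [0.6, 0.9, -1.7]
grip_width: 0.217
grip_force: 44.2
```

Call:
send_rows(
  series=[
    [[0,0,-40],[0,0,0],1],
    [[0,0,-55],[0,0,0],1],
    [[0,0,-55],[0,0,0],1],
    [[0,0,-55],[0,0,0],1],
  ],
)

```text
time: 11.65
position: [0.5038, -0.1729, 0.1572]
ee_rot: [0.001, 0.666, 0.746, 0.0]
ft_force: [-0.3, 0.1, 0.1]
grip_width: 0.213
grip_force: 44.2
```

```bash
python3 - <<'E'
from h import *
from scipy.spatial.transform import Rotation as R
f,K,D,T=cam('wrist');np.savez('w6',f=f,K=K,D=D,T=T);s=arm.observe()
x=s['ee_rot'];m=R.from_quat([*x[1:],x[0]]).as_matrix();print(s['position'],np.degrees(np.arctan2(m[1,1],m[0,1])),np.degrees(np.arccos(-m[2,2])),s['time'],s['qpos'])
p=s['position'];print(proj([p,[*p[:2],p[2]+.015]],K,D,T))
A=cv2.resize(f[150:330,190:370],(576,576),interpolation=cv2.INTER_CUBIC);save(A,'w6c')
E
```

```text
[ 0.50412115 -0.17304923  0.15757957] 6.524856981474456 0.13689580452609598 11.7 [-4.62372016e-01  1.15062026e-01  1.90562540e+00 -1.54848333e-05
  1.11851599e+00 -5.76244193e-01]
[[277.24546471 284.13536928]
 [277.44574533 302.29548845]]
```

View pics/w6c.png

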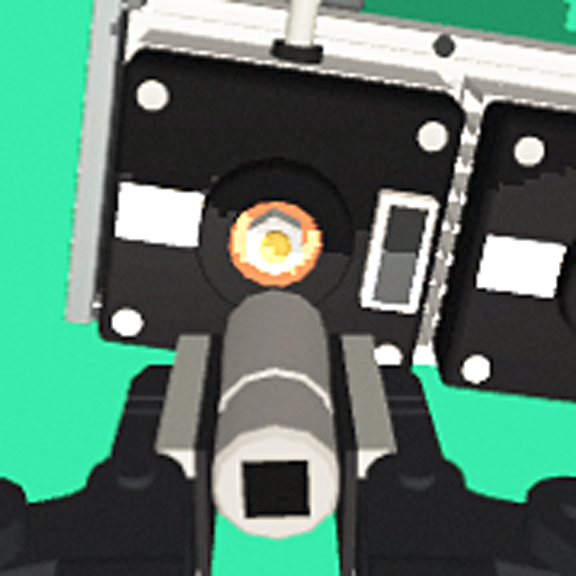

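The socket is held upright, its square mark at (276, 488) in the crop. The nut is ahead at (275, 240). I'll compute its axis and angle relative to the nut.

```bash
python3 - <<'E'
from h import *
a=np.load('w6.npz');f,K,D,T=[a[k] for k in('f','K','D','T')]
q=lambda v:np.array(v,float)/3.2+[190-.35,150-.35]
for z in(.170,.173,.176):
    w=ray(q([(243,462),(307,459),(308,515),(244,518)]),K,D,T,z);print(z,w.mean(0))
    d=[w[1]-w[0],w[2]-w[3],w[1]-w[2],w[0]-w[3]];print([round(np.degrees(np.arctan2(e[1],e[0])),1) for e in d],[round(np.hypot(*e[:2])*1000,2) for e in d])
    c=ray(q([(214,481),(340,481),(277,425),(277,537)]),K,D,T,z);print('circle',c[:2].mean(0),c[2:].mean(0),np.ptp(c,axis=0))
print('opening',ray(q([(229,243),(323,243),(276,199),(276,287)]),K,D,T,.0725).mean(0),'stud',ray(q([(275,245)]),K,D,T,.0765))
# predicted mouth far edge in image for candidate axis
for zu in(.120,.1225,.125):
    t=np.linspace(0,2*np.pi,60)
    for y in(-.173,-.175):
        P=np.c_[.504+.0097*np.cos(t),y+.0097*np.sin(t),np.full(60,zu)];u=(proj(P,K,D,T)-[189.65,149.65])*3.2;i=u[:,1].argmin();print(zu,y,u[i],u[:,0].min(),u[:,0].max())
E
```

```text
0.17 [ 0.50357972 -0.17501692  0.17      ]
[np.float64(9.5), np.float64(9.6), np.float64(98.0), np.float64(96.6)] [np.float64(9.04), np.float64(9.26), np.float64(9.47), np.float64(9.49)]
circle [ 0.50364721 -0.17368616  0.17      ] [ 0.50367157 -0.17390969  0.17      ] [1.78244820e-02 1.87118513e-02 2.77555756e-17]
0.173 [ 0.50333771 -0.17290604  0.173     ]
[np.float64(9.5), np.float64(9.6), np.float64(98.0), np.float64(96.6)] [np.float64(8.81), np.float64(9.02), np.float64(9.22), np.float64(9.24)]
circle [ 0.50340344 -0.17161005  0.173     ] [ 0.50342716 -0.17182775  0.173     ] [0.01735875 0.01822293 0.        ]
0.176 [ 0.5030957  -0.17079516  0.176     ]
[np.float64(9.5), np.float64(9.6), np.float64(98.0), np.float64(96.6)] [np.float64(8.57), np.float64(8.78), np.float64(8.97), np.float64(8.99)]
circle [ 0.50315966 -0.16953394  0.176     ] [ 0.50318275 -0.1697458   0.176     ] [0.01689301 0.01773401 0.        ]
opening [ 0.50378242 -0.17466432  0.0725    ] stud [[ 0.50341644 -0.17358714  0.0765    ]]
0.12 -0.173 [277.52097412 277.06660985] 227.97058626002718 329.1165088566611
0.12 -0.175 [276.32653067 286.77562061] 226.97279307133624 327.75942143309106
0.1225 -0.173 [277.56453811 282.31667239] 227.36011367898274 329.83834729126187
0.1225 -0.175 [276.35393209 292.1360571 ] 226.35181003782682 328.4604553642358
0.125 -0.173 [277.6092809  287.70945251] 226.73356783882292 330.5791689132791
0.125 -0.175 [276.38207344 297.64154534] 225.71455802586343 329.17983549485484
```

Socket angle about 8.4° against the nut's 8.3°, and the axes agree within about 0.5 mm. I'll lower gently.

Call:
send_rows(
  series=[
    [[0.4,0,-20],[0,0,0],1],
    [[0.4,0,-35],[0,0,0],1],
    [[0.4,0,-43],[0,0,0],1],
    [[0.4,0,-46],[0,0,0],1],
    [[0.4,0,-46],[0,0,0],1],
  ],
)

```text
time: 12.32
position: [0.5036, -0.1731, 0.1103]
ee_rot: [0.0, 0.666, 0.746, 0.0]
ft_force: [-0.9, -0.1, 0.1]
grip_width: 0.215
grip_force: 44.2
```

Call:
send_rows(
  series=[
    [[0,0,-1],[0,0,0],1],
    [[0,0,-2],[0,0,0],1],
    [[0,0,-3],[0,0,0],1],
    [[0,0,-3],[0,0,0],1],
  ],
)

```text
time: 12.82
position: [0.5034, -0.173, 0.1071]
ee_rot: [-0.0, 0.666, 0.746, -0.0]
ft_force: [-0.8, 0.3, -1.3]
grip_width: 0.211
grip_force: 44.2
```

Call:
send_rows(
  series=[
    [[0,0,-1],[0,0,0],1],
    [[0,0,-2],[0,0,0],1],
    [[0,0,-2],[0,0,0],1],
  ],
)

```text
time: 13.2
position: [0.5033, -0.173, 0.105]
ee_rot: [-0.0, 0.666, 0.746, -0.0]
ft_force: [-0.1, -0.7, -0.7]
grip_width: 0.212
grip_force: 44.2
```

Call:
send_rows(
  series=[
    [[0,0,-1],[0,0,0],1],
    [[0,0,-2],[0,0,0],1],
    [[0,0,-2],[0,0,0],1],
  ],
)

```text
time: 13.58
position: [0.5034, -0.173, 0.103]
ee_rot: [-0.0, 0.666, 0.746, -0.0]
ft_force: [-0.5, 1.0, 0.1]
grip_width: 0.209
grip_force: 44.2
```

Call:
send_rows(
  series=[
    [[0,0,-0.5],[0,0,0],1],
    [[0,0,-1],[0,0,0],1],
    [[0,0,-1],[0,0,0],1],
  ],
)

```text
time: 13.95
position: [0.5036, -0.1731, 0.1028]
ee_rot: [0.0, 0.666, 0.746, -0.0]
ft_force: [-2.4, 0.2, 5.2]
grip_width: 0.205
grip_force: 44.5
```

Call:
send_rows(
  series=[
    [[0,0,-0.5],[0,0,0],1],
    [[0,0,-1],[0,0,0],1],
    [[0,0,-1],[0,0,0],1],
  ],
)

```text
time: 14.32
position: [0.5037, -0.1732, 0.1027]
ee_rot: [-0.0, 0.666, 0.746, -0.0]
ft_force: [-4.4, 0.9, 11.1]
grip_width: 0.21
grip_force: 45.1
```

```bash
python3 - <<'E'
from h import *
f,K,D,T=cam('wrist');s=arm.observe();print(s['position'],s['ft_force'],s['grip_force'],s['time'])
A=cv2.resize(f[150:330,190:370],(400,400),interpolation=cv2.INTER_CUBIC)
t,_,_,_=cam('top');B=cv2.resize(t[80:280,130:330],(400,400),interpolation=cv2.INTER_CUBIC)
save(np.hstack([A,B]),'fin')
p=s['position'];t=np.linspace(0,6.28,60)
for zu in(.0665,.0695,.0735):
    u=(proj(np.c_[.5035+.0097*np.cos(t),-.1747+.0097*np.sin(t),np.full(60,zu+.05)],K,D,T)-[190,150])/.45;print(zu,u.min(0),u.max(0))
E
```

```text
[ 0.50367185 -0.17319602  0.102703  ] [-4.10020079  1.88442594 10.00968275] 45.12702226638794 14.375
0.0665 [143.57844496 297.82395149] [238.67265168 378.14551413]
0.0695 [142.5719458  306.15193038] [239.69164328 387.67990056]
0.0735 [141.16330934 317.83575969] [241.11757174 401.00929793]
```

View pics/fin.png

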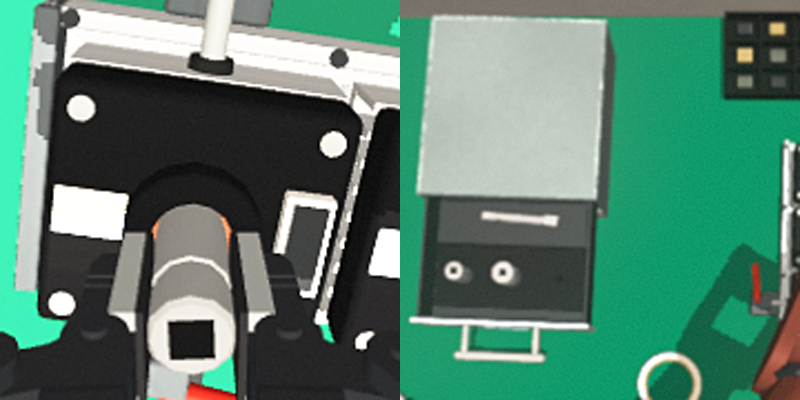

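The socket's top rim is at rows 292–374, matching the prediction for fully seated (298–378). The drawer is open with the other two sockets still on their posts. Handing in.

```bash
python3 -c "
from cell import arm
print(arm.sign_off())"
```

```text
the job is handed in; nothing more can be done
None
```

I handed the job in at about 14 s. The top drawer is open at its stop, and the 13 mm socket is fully home on the work place nut and still gripped; I never tried the other two sockets, because the shroud opening and nut had already measured as the 13 mm size in the camera images.

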